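# Stack the flanged hub and end cap on the microscope's stage spigot

### The arm

A 6-joint arm with a two-finger parallel gripper is mounted at the origin on the work surface. World frame = base frame: x ahead of the robot, y to its left, z up, the work surface at z = 0. Lengths are in mm, angles in degrees, forces in N, time in s.
With the tool pointing down it reaches from about 300 to 850 mm from the base axis. Payload 4.2 kg.
Tool frame: the origin (TCP) lies between the finger pads; the fingertips stand 19 mm ahead of it and the grasp point (between the pads) is the TCP (env.tips_ahead is the distance from the TCP to the fingertips, in mm); z points along the fingers, y is the direction in which the jaws open and shut (so a half turn about z gives the same grasp; the last joint's range is limited). The gripper opens to 91 mm and grips with 3 to 60 N. Pads are 32 mm wide; open, the fingers measure 118 mm over their backs; the gripper's body (76 mm by 178 mm) begins 60 mm behind the grasp point.
Start: joints at [-75.229, 18.312, 89.639, -0, 72.044, -1.146], TCP at [157.691, -552.969, 232.976] pointing down, gripper open.
Joint ranges: [-177.97, 177.97], [-48.28, 115.42], [12.27, 149.76], [-77.06, 257.06], [2.81, 150.46], [-146.56, 146.56]. Speed limits (degrees/s): [147.25, 147.25, 180, 180, 180, 180].

### API

Orientations are given as [roll, pitch, yaw] about the fixed x, y, z axes, in that order (R = Rz(yaw) Ry(pitch) Rx(roll)).
In Python, from workcell import telemetry, viewer, job_done, env gives the robot as it stands. The module is installed in compiled form; this text tells all that it offers.
- The arm moves only by the shell command python3 -m jog 'ROWS' [FORCE]. ROWS is JSON, a list of rows, each a list of 3 entries, a list of its own where there are three numbers: the shift along the tool's x, y, z in cm, then the turn about the tool's z in degrees, then the opening, from 0 (shut) to 1 (fully open). A call has 1 to 10 rows; each row shifts and turns the pose as measured when the row begins, along the tool's axes as they then stand; what a row does not reach is not made up. A row lasts 1/8 s, in which the tool goes at most 62.5 mm and 10.7 degrees, less where a joint would pass 70% of its speed; a pose out of reach is approached as far as the arm can. A call is refused whole if a number of a shift passes 6.25 or a number of a turn 10.7, either way. A call with a gripper value outside its range is refused whole. The fingers move at their own pace and stop on an object; FORCE is the grip in N (left out, the last holds). Time passes only in rows, so rows that do not move let the fingers close. It gives the time, the measured TCP pose, the force and the opening at its end, in the units of the state.
- telemetry.state(): the state, without advancing time (a new reading comes with each control period).
- viewer.grab_frame(name): name is "side" or "top" or "wrist"; returns a dict with "color" (384x512x3 uint8, red, green, blue), "K" (3x3 intrinsics, pixels), "rvec" (rotation vector, rad) and "tvec" (3), from world to camera coordinates, as OpenCV has them. Camera axes: x right, y down, z forward; pixel columns grow to the right and rows downward; lengths in mm; the calibration is good to about 2 mm. A picture is of the moment at which its call begins. There is no depth.
- job_done(): hands the job in, once; it reports no verdict.
The state is a dict: "time_s": time; "qpos": joint angles; "qvel": joint speeds; "effort": joint torques, N m; "ee_pos": TCP position; "ee_rot": TCP orientation; "force": force on the tool from outside, world axes, zero at the start; "torque": the same for the moment, N m; "gripper_width": finger opening in mm.
Only numpy, scipy, OpenCV 4.12 (cv2) and the standard library are available. Lean on these libraries where they do the work, as an engineer would, in place of code of your own. Each camera call takes 0.05 s, during which the arm holds its last target. There are 200 camera calls.

### The job

Fit the round-flanged hub with the open bore onto the upright spigot of the white stage base, flange down and fully home on the black disc. Then fit the round-flanged end cap (closed top, smaller flange) over the same spigot, flange down, so that it sits flat on top of the hub. Leave the square-flanged blank where it is.

Things in the scene. Friction and masses are not known exactly. Their poses are not given: they have to be found in the camera images.
- open_hub: Loose aluminium hub, about 170 g, standing flange down on the table: round flange 84 mm in diameter, 8 mm thick, with a round hub 44 mm in diameter on it, 34 mm high in all; a 28 mm bore goes right through. Origin: centre of the flange's underside; z: its axis, up from flange to hub. Grip it by the hub, above the flange, from any side.
- end_cap: Loose aluminium end cap, about 110 g, standing flange down on the table: round flange 64 mm in diameter, 8 mm thick, with a closed-topped round hub 38 mm in diameter on it, 34 mm high in all; a 28 mm bore, open below, is 27 mm deep. Origin: centre of the flange's underside; z: its axis, up from flange to top. Grip it by the hub, above the flange.
- seat (a point): Centre of the fixed stage base's seating face: top of a black disc (110 mm in diameter) on a white 150 x 150 mm plate, 18 mm above the table. From it rises a steel spigot, 24 mm in diameter for 42 mm, then a cone to an 8 mm tip 56 mm above this point (2 mm play all round in the bores). z up. On the seated hub the cap's underside is 34 mm above this point.
- square_blank: Not wanted: aluminium blank, square flange 70 x 70 x 8 mm, solid hub 38 mm in diameter, 34 mm high in all, loose on the table. Origin: centre of its underside, z up. Nor is the plain flangeless collar (44 mm in diameter, 34 mm high) wanted. Hub, cap, blank and collar swap places, two left and two right of the base. Other loose things are under 65 mm high.
Mind the look-alikes: they are no part of the job. Leave any turquoise or yellow look-alike of the end_cap alone.

How it is judged:
By the outcome, as a careful person would: the job done as asked, in the order asked, and still so for the second after the job is handed in, with the robot touching nothing.
It also fails if it takes over 58 s, if anything falls off the work surface, if the arm or the gripper's body presses on something with over 40 N, if the wrist force passes 120 N, or if a joint passes its speed limit or range.

## Working session

There is one attempt and no reset: what is moved stays moved. The work goes in short steps, Python scripts to look and compute and a shell command to move; the robot and the scene stay as the last step left them, time stands still between calls to the robot, and variables do not carry over. Pictures are saved under pics/ and viewed, about 8 in all and at most 12, crops included, and the job is handed in when it is done.

```bash
mkdir -p pics
cat > h.py <<'E'
import numpy as np, cv2
from workcell import telemetry, viewer, env
def grab(n,f):
    d=viewer.grab_frame(n); cv2.imwrite('pics/'+f,cv2.cvtColor(d['color'],cv2.COLOR_RGB2BGR)); np.savez('pics/'+f+'.npz',**d); return d
def load(f): return dict(np.load('pics/'+f+'.npz'))
def back(d,uv,z):
    R,_=cv2.Rodrigues(np.array(d['rvec'],float)); t=np.array(d['tvec'],float).reshape(3)
    p=cv2.undistortPoints(np.array([[uv]],float),np.array(d['K'],float),None).reshape(2)
    r=R.T@np.array([p[0],p[1],1]); c=-R.T@t
    return c+r*(z-c[2])/r[2]
def proj(d,P):
    return cv2.projectPoints(np.array(P,float).reshape(-1,3),np.array(d['rvec'],float),np.array(d['tvec'],float),np.array(d['K'],float),None)[0].reshape(-1,2)
E
python3 - <<'E'
from h import *
a=grab('top','top0.png');b=grab('side','side0.png');
im=np.vstack([cv2.imread('pics/top0.png'),cv2.imread('pics/side0.png')])
cv2.imwrite('pics/t1.png',cv2.resize(cv2.imread('pics/top0.png'),(800,600),interpolation=3))
s=telemetry.state();print(s['time_s'],s['ee_pos'],s['ee_rot'],s['gripper_width'])
E
```

```text
0.1 [ 157.57857999 -552.56394756  232.1911375 ] [-1.79909943e+02 -1.00149684e-03  1.59162074e+01] 91.36963222707027
```

View pics/t1.png

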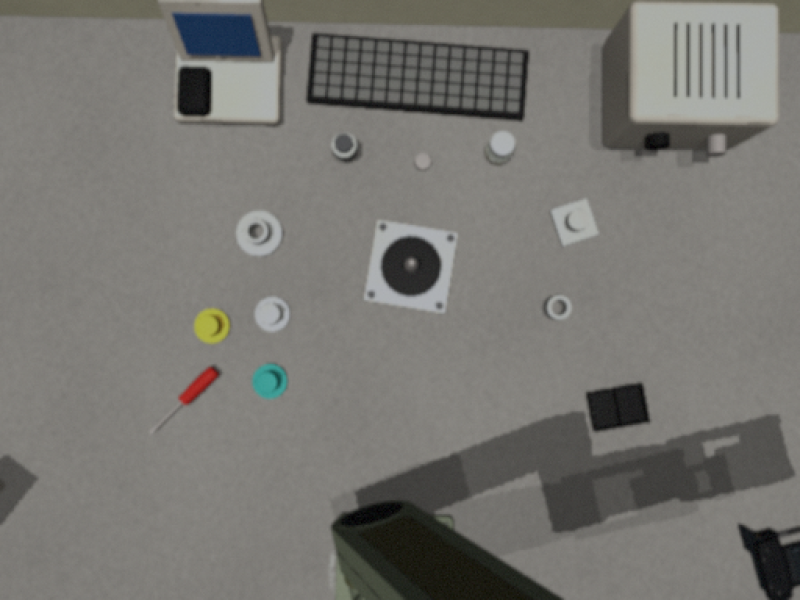

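View pics/side0.png

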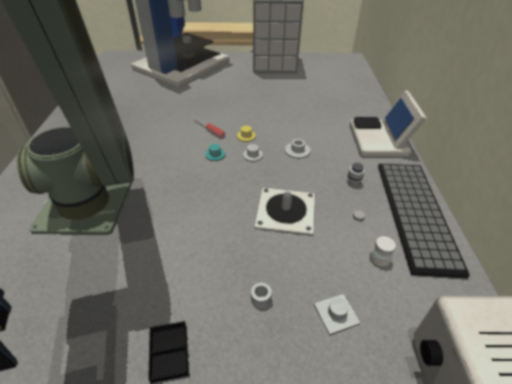

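The top view shows, in 800x600 pixels:
- open hub at (259,232)
- metal-coloured round cap at (271,314)
- look-alikes: yellow (211,326) and turquoise (270,381)
- square blank (575,222)
- collar (558,307)
- base (411,266)

The open_hub is (259,232) because it has a round flange and an open bore. The end_cap is (271,314) because it is aluminium, closed and has the smaller flange. I'll measure these and confirm them in a crop.

Run:
```python
from h import *
d=load('top0.png');s=load('side0.png')
f=lambda U:[(U[0]+.5)*.64-.5,(U[1]+.5)*.64-.5]
im=d['color'].astype(int)
g=im.min(2)
def blob(U,r,thr,z,inv=False):
    u,v=map(int,f(U)); w=im[v-r:v+r,u-r:u+r]; m=((w.max(2)<thr) if inv else (w.min(2)>thr)).astype(np.uint8)
    c,_=cv2.findContours(m,0,1); c=max(c,key=cv2.contourArea); 
    e=cv2.fitEllipse(cv2.convexHull(c)); p=(e[0][0]+u-r,e[0][1]+v-r)
    P=back(d,p,z); q=back(d,(p[0]+e[1][0]/2,p[1]),z); print(U,p,e[1],P.round(1),'diam~',2*np.linalg.norm(q-P).round(1),'side px',proj(s,P).round(1)); return P
print(np.median(im[180:200,180:220],(0,1)))
blob((259,232),20,165,8); blob((271,314),16,165,8); blob((411,266),24,70,18,True); blob((575,222),22,165,8)
for U in((411,264),): print('tip',back(d,f(U),74))
a=cv2.resize(d['color'][125:260,110:200],None,fx=4.4,fy=4.4,interpolation=2)[...,::-1]
b=cv2.resize(s['color'][110:170,190:330],None,fx=2.8,fy=2.8,interpolation=2)[...,::-1]
o=np.zeros((600,800,3),np.uint8);o[:a.shape[0],:a.shape[1]]=a[:600];o[:b.shape[0],400:400+b.shape[1]]=b[:,:400];cv2.imwrite('pics/c1.png',o)
```

```text
[128. 126. 122.]
(259, 232) (165.07060623168945, 148.7872829437256) (26.569894790649414, 27.238401412963867) [602.4 259.3   8. ] diam~ 75.2 side px [[297.1 148.9]]
(271, 314) (173.48953437805176, 200.67923164367676) (19.856292724609375, 20.212684631347656) [455.8 231.    8. ] diam~ 56.0 side px [[252.2 153.7]]
(411, 266) (262.6778049468994, 169.8519401550293) (36.07607650756836, 36.554264068603516) [547.3 -18.5  18. ] diam~ 101.2 side px [[285.6 207. ]]
(575, 222) (367.4850425720215, 142.3348560333252) (27.098243713378906, 29.583110809326172) [ 633.2 -314.9    8. ] diam~ 77.2 side px [[335.5 312.4]]
tip [544.28648342 -17.96511526  74.        ]
```

View pics/c1.png

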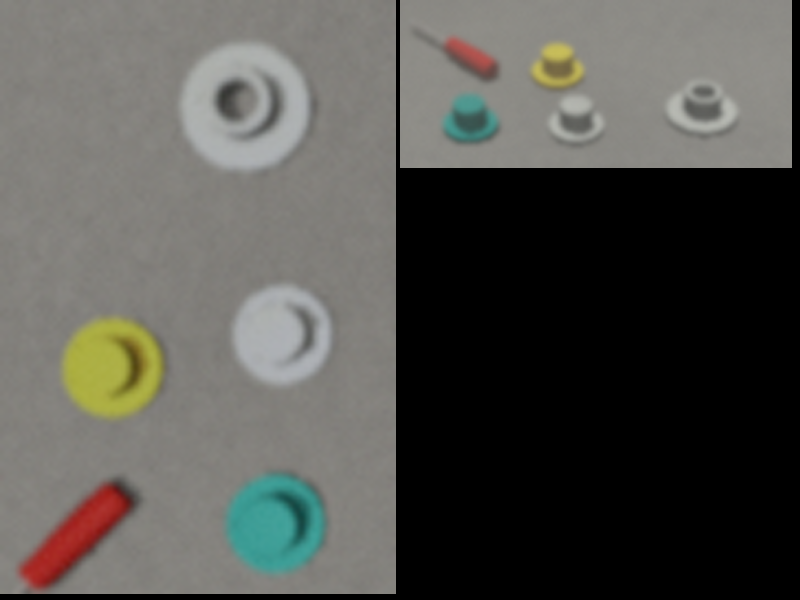

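Crop confirms: hub top left, with its bore visible, at (602,259); the aluminium cap at (456,231), closed. The seat is at about (546,-18). Next I turn to yaw 0 and fly over the hub.

```bash
python3 -m jog '[[[0,0,0],8,1],[[0,0,0],7.9,1],[[2.97,-5.41,0.4],0,1],[[2.97,-5.41,0.4],0,1],[[2.97,-5.41,0.4],0,1],[[2.97,-5.41,0.4],0,1],[[2.97,-5.41,0.4],0,1],[[2.97,-5.41,0.4],0,1],[[2.97,-5.41,0.4],0,1],[[2.97,-5.41,0.4],0,1]]'
```

```text
time_s: 1.35
ee_pos: [401.4, -118.2, 197.9]
ee_rot: [-179.7, -0.0, -1.1]
force: [1.2, -0.2, 0.2]
gripper_width: 91.4
```

```bash
python3 -m jog '[[[2.9,-5.4,0.5],0,1],[[2.9,-5.4,0.5],0,1],[[2.9,-5.4,0.5],0,1],[[2.9,-5.4,0.5],0,1],[[2.9,-5.4,0.5],0,1],[[2.9,-5.4,0.5],0,1],[[2.8,-5.4,0.5],0,1],[[0,0,0],-1,1],[[0,0,0],0,1]]'
python3 - <<'E'
from h import *
d=grab('wrist','w1.png');s=telemetry.state();print(s['ee_pos'],s['ee_rot'],s['qpos'])
print('predicted hub top',proj(d,[[602,259,34],[602,259,8],s['ee_pos']]))
E
```

```text
time_s: 2.48
ee_pos: [611.0, 267.3, 158.9]
ee_rot: [-180.0, 0.2, 0.4]
force: [-0.4, -0.4, -0.6]
gripper_width: 91.7
[610.93826935 267.15476679 159.02688989] [-179.938809      0.21486001    0.32118417] [ 22.56534362  29.42091061  82.65746571   0.14870697  68.0973965
 112.18859036]
predicted hub top [[264.32189255 196.85807029]
 [263.62314375 189.4099591 ]
 [256.50717554 249.00170809]]
```

View pics/w1.png

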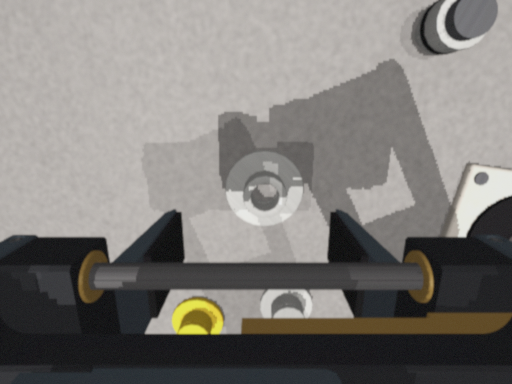

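The wrist view shows the hub flange centred at (264,188) and its top at (265,196). The prediction was (264,189), so the hub is at (602.5,258.5). Descending.

```bash
python3 -m jog '[[[-0.85,0.85,0],0,1],[[0,0,0],0,1],[[0,0,4.0],0,1],[[0,0,3.0],0,1],[[0,0,1.5],0,1],[[0,0,0],0,1],[[0,0,0],0,1]]'
```

```text
time_s: 3.4
ee_pos: [602.3, 252.9, 77.8]
ee_rot: [-179.8, -0.2, -0.1]
force: [0.1, -0.1, 0.5]
gripper_width: 91.1
```

```bash
python3 -m jog '[[[0,-0.55,0],0,1],[[0,0,0],0,1],[[0,0,2.0],0,1],[[0,0,1.5],0,1],[[0,0,0.6],0,1],[[0,0,0],0,1]]'
```

```text
time_s: 4.15
ee_pos: [605.0, 260.5, 39.4]
ee_rot: [-179.6, -0.6, -0.0]
force: [-1.2, -0.1, -0.0]
gripper_width: 91.1
```

```bash
python3 -m jog '[[[-0.2,0.2,0.6],0,1],[[0,0,0.3],0,1],[[0,0,0],0,1],[[0,0,0],0,1]]'; python3 -c "
from h import *
for i in range(1):
  grab('wrist','w2.png');s=telemetry.state();print(s['ee_pos'],s['ee_rot'])"
```

```text
time_s: 4.65
ee_pos: [603.7, 258.6, 31.0]
ee_rot: [-179.6, -0.7, -0.1]
force: [-1.0, -0.7, 0.5]
gripper_width: 91.1
[603.70090746 258.6268555   31.02923117] [-1.79587280e+02 -7.31649755e-01 -5.16724221e-02]
```

Well placed; close with 30 N.

```bash
python3 -m jog '[[[0,0,0],0,0.3],[[0,0,0],0,0.3],[[0,0,0],0,0.3],[[0,0,0],0,0.3],[[0,0,0],0,0.3],[[0,0,0],0,0.3]]' 30
```

```text
time_s: 5.45
ee_pos: [603.9, 258.7, 31.4]
ee_rot: [-179.6, -0.8, -0.0]
force: [-1.7, 0.0, -0.3]
gripper_width: 43.2
```

```bash
python3 -m jog '[[[0,0,-2],0,0.3],[[0,0,-4],0,0.3],[[0,0,-5],0,0.3],[[0,0,-2],0,0.3],[[-1.1,5.3,0],0,0.3],[[-1.1,5.3,0],0,0.3],[[-1.1,5.3,0],0,0.3],[[-1.1,5.3,0],0,0.3],[[-1.1,5.3,0],0,0.3],[[0,0,0],0,0.3]]'
```

```text
time_s: 6.7
ee_pos: [543.5, -14.4, 159.2]
ee_rot: [-179.7, -0.4, 0.1]
force: [-0.1, 0.4, -1.4]
gripper_width: 43.2
```

Run:
```python
from h import *
d=grab('side','s2.png');t=grab('top','t2.png');s=telemetry.state();p=s['ee_pos'];print(p,s['ee_rot'],s['gripper_width'],s['force'])
print('seat side',proj(d,[[546.3,-18.3,18],[546.3,-18.3,74],p,p-[0,0,31]]))
a=cv2.resize(d['color'][110:235,220:360],None,fx=4.5,fy=4.5,interpolation=2)[...,::-1];cv2.imwrite('pics/c2.png',a)
```

```text
[544.53654867 -11.62825382 159.33216041] [-179.65065203   -0.48364382    0.27922295] 43.26475768817986 [-0.13025533 -0.00596145 -2.12929869]
seat side [[285.26136845 206.92217419]
 [286.70678934 191.52739114]
 [288.23855304 163.71170762]
 [287.33850648 173.57202055]]
```

View pics/c2.png

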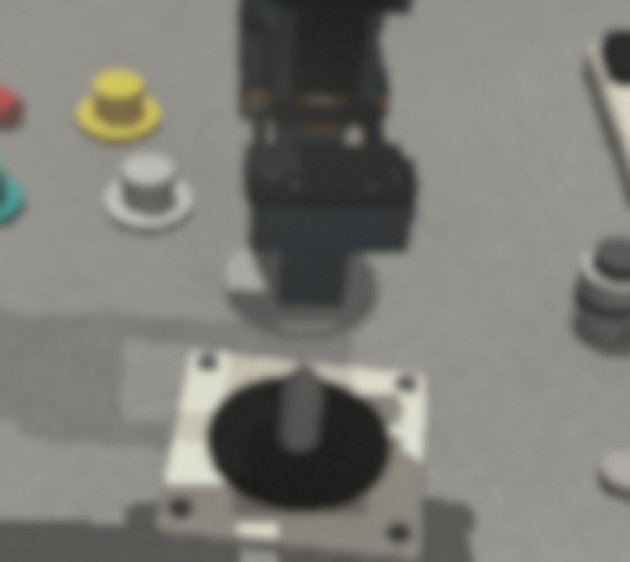

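The hub is held level, and the spigot tip shows at crop (304,366). Next I refine the seat from the side disc ellipse and a wrist view.

Run:
```python
from h import *
s=load('side0.png');im=s['color'][180:230,255:320].astype(np.uint8);m=(im.max(2)<60).astype(np.uint8)
m=cv2.morphologyEx(m,cv2.MORPH_OPEN,np.ones((3,3)))
c,_=cv2.findContours(m,0,1);c=max(c,key=cv2.contourArea);e=cv2.fitEllipse(cv2.convexHull(c));p=(e[0][0]+255,e[0][1]+180)
print('side disc',p,e[1],back(s,p,18),'tip',back(s,(287.5,191.3),74))
d=grab('wrist','w3.png');st=telemetry.state();print(st['ee_pos'],st['ee_rot'])
print(proj(d,[[546.3,-18.3,74],[546.3,-18.3,18]]))
```

```text
side disc (285.8825340270996, 208.25797653198242) (26.59178924560547, 37.93201446533203) [547.65486549 -23.28361338  18.        ] tip [548.39284723 -17.41398916  74.        ]
[544.83962699 -10.84655287 159.35838873] [-179.64778615   -0.49624854    0.36242157]
[[264.50541031 200.23958695]
 [263.20849752 183.61034661]]
```

View pics/w3.png

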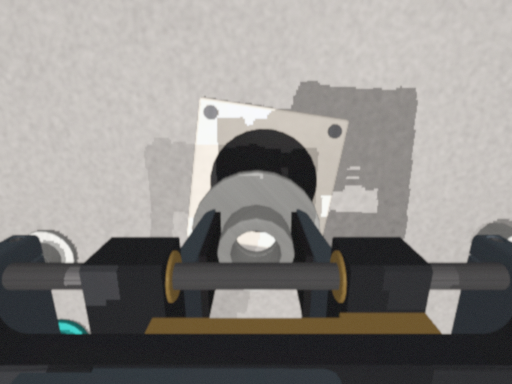

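Disc edges in the wrist view are at columns 211–317 and top row 129, so its centre is about (264,182). That puts the seat at about (548,-19). Shift, then descend in stages.

```bash
python3 -m jog '[[[0.3,0.8,0],0.3,0.3],[[0,0,0],0,0.3],[[0,0,0],0,0.3],[[0,0,0],0,0.3]]'
```

```text
time_s: 7.35
ee_pos: [548.9, -16.0, 159.0]
ee_rot: [-179.6, -0.5, 0.3]
force: [0.2, -0.6, -2.7]
gripper_width: 43.3
```

```bash
python3 -m jog '[[[-0.1,0.3,0],0,0.3],[[0,0,0],0,0.3],[[0,0,3],0,0.3],[[0,0,2],0,0.3],[[0,0,0],0,0.3],[[0,0,0],0,0.3],[[0,0,0],0,0.3]]'
```

```text
time_s: 8.22
ee_pos: [549.9, -19.0, 110.1]
ee_rot: [-179.6, -0.8, 0.3]
force: [-0.3, -0.2, -1.9]
gripper_width: 43.3
```

```bash
python3 -m jog '[[[-0.2,0,0.5],0,0.3],[[0,0,0.8],0,0.3],[[0,0,0.8],0,0.3],[[0,0,0],0,0.3],[[0,0,0],0,0.3]]'
```

```text
time_s: 8.85
ee_pos: [548.5, -18.9, 88.5]
ee_rot: [-179.6, -0.8, 0.3]
force: [0.6, 0.3, -1.6]
gripper_width: 43.0
```

```bash
python3 -m jog '[[[0,0,0.8],0,0.3],[[0,0,0.8],0,0.3],[[0,0,0.7],0,0.3],[[0,0,0],0,0.3],[[0,0,0],0,0.3]]'
```

```text
time_s: 9.48
ee_pos: [548.9, -18.7, 63.7]
ee_rot: [-179.6, -0.8, 0.3]
force: [0.1, 1.1, -1.1]
gripper_width: 43.0
```

```bash
python3 -m jog '[[[0,0,0.6],0,0.3],[[0,0,0.4],0,0.3],[[0,0,0.2],0,0.3],[[0,0,0],0,0.3],[[0,0,0],0,0.3]]'
```

```text
time_s: 10.1
ee_pos: [549.4, -18.7, 51.3]
ee_rot: [-179.6, -0.9, 0.3]
force: [-0.5, -0.0, -2.2]
gripper_width: 43.2
```

```bash
python3 -m jog '[[[0,0,0.15],0,0.3],[[0,0,0.1],0,0.3],[[0,0,0],0,0.3]]'
```

```text
time_s: 10.48
ee_pos: [549.6, -18.7, 49.4]
ee_rot: [-179.6, -0.9, 0.3]
force: [0.0, 0.1, -1.7]
gripper_width: 43.3
```

```bash
python3 -m jog '[[[0,0,0.1],0,0.3],[[0,0,0.1],0,0.3],[[0,0,0],0,0.3]]'
```

```text
time_s: 10.85
ee_pos: [549.7, -18.7, 49.5]
ee_rot: [-179.6, -1.0, 0.3]
force: [-0.3, 0.2, -2.0]
gripper_width: 43.6
```

```bash
python3 -m jog '[[[0,0,0],0,0.7],[[0,0,0],0,0.9],[[0,0,0],0,1],[[0,0,0],0,1],[[0,0,-2],0,1],[[0,0,-4],0,1],[[0,0,-5],0,1],[[0,0,0],0,1],[[0,0,0],0,1]]'
python3 - <<'E'
from h import *
d=grab('side','s3.png');s=telemetry.state();print(s['ee_pos'],s['ee_rot'],s['gripper_width'],s['force'])
d=grab('wrist','w4.png')
a=cv2.resize(load('s3.png')['color'][150:235,220:360],None,fx=4,fy=4,interpolation=2)[...,::-1]
b=cv2.resize(d['color'][60:260,130:390],None,fx=1,fy=1)[...,::-1]
o=np.zeros((600,800,3),np.uint8);o[:340,:560]=a;o[345:545,:260]=b;cv2.imwrite('pics/c3.png',o)
E
```

```text
time_s: 11.98
ee_pos: [547.7, -19.4, 161.0]
ee_rot: [-179.6, -0.9, 0.3]
force: [0.5, 0.2, 0.7]
gripper_width: 91.2
[548.0357201  -19.37990321 161.0864562 ] [-179.63819634   -0.91480302    0.32362114] 91.50004941444624 [-0.05396526  0.56151645 -0.38495467]
```

View pics/c3.png

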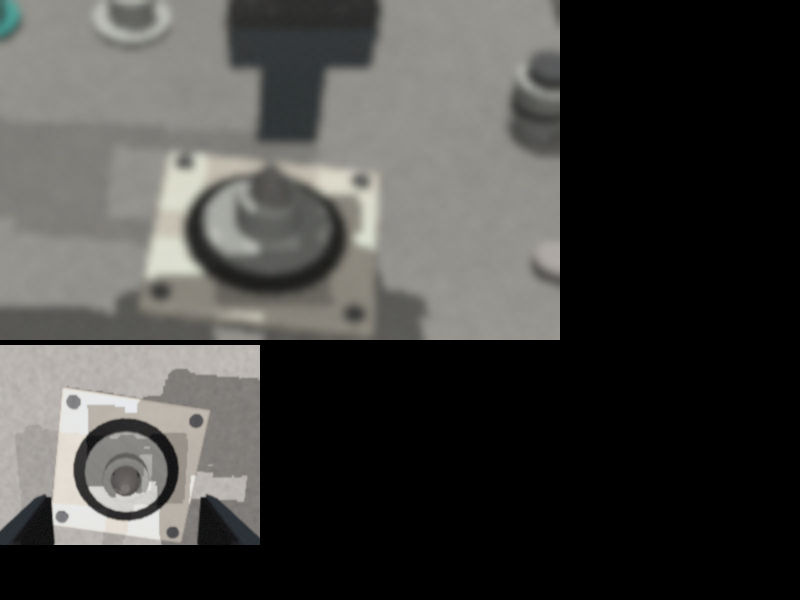

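The hub sits flat and concentric on the disc, with the spigot standing through it. Now over to the cap.

```bash
python3 -m jog '[[[-1.85,-5.0,0],0.3,1],[[-1.85,-5.0,0],0,1],[[-1.85,-5.0,0],0,1],[[-1.85,-5.0,0],0,1],[[-1.7,-4.7,0],0,1],[[0,0,0],0,1],[[0,0,0],0,1],[[0,0,0],0,1]]'
python3 - <<'E'
from h import *
d=grab('wrist','w5.png');s=telemetry.state();print(s['ee_pos'],s['ee_rot'])
print('predicted cap flange/top',proj(d,[[455.8,231,8],[455.8,231,34],[465.8,231,34]]))
E
```

```text
time_s: 13.08
ee_pos: [451.5, 231.7, 151.5]
ee_rot: [-180.0, 0.0, -0.2]
force: [-0.5, 0.4, 1.1]
gripper_width: 91.0
[451.58229745 231.50622659 151.46752907] [-1.79966404e+02  1.54256102e-02 -2.13204808e-01]
predicted cap flange/top [[256.54530165 179.51501376]
 [256.63926206 186.27595021]
 [256.61027827 175.98240353]]
```

View pics/w5.png

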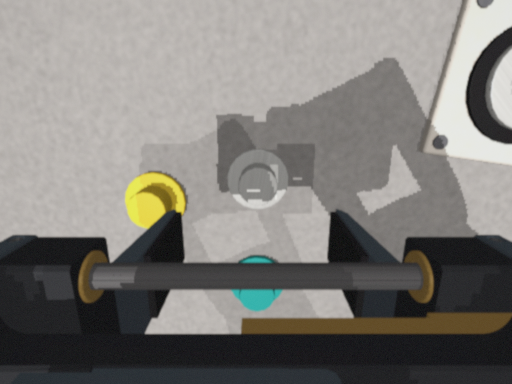

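The aluminium cap's flange centre is at (258,179) against a predicted (257,179.5), so it is at about (456,230). Yellow at (155,201) and turquoise at (257,283) are clear of the fingers.

```bash
python3 -m jog '[[[0.4,0.15,0],0,1],[[0,0,0],0,1],[[0,0,4],0,1],[[0,0,3],0,1],[[0,0,0.5],0,1],[[0,0,0],0,1],[[0,0,0],0,1]]'
```

```text
time_s: 14.0
ee_pos: [459.9, 228.1, 77.6]
ee_rot: [-179.8, -0.3, -0.5]
force: [0.9, -0.8, 0.3]
gripper_width: 91.8
```

```bash
python3 -m jog '[[[-0.4,-0.15,0],-0.5,1],[[0,0,0],0,1],[[0,0,2],0,1],[[0,0,1.3],0,1],[[0,0,0.4],0,1],[[0,0,0],0,1],[[0,0,0],0,1]]'
```

```text
time_s: 14.88
ee_pos: [458.2, 231.3, 43.0]
ee_rot: [-179.6, -0.8, 0.0]
force: [-0.7, -0.4, 0.6]
gripper_width: 91.1
```

```bash
python3 -m jog '[[[-0.2,0.1,0.7],0,1],[[0,0,0.4],0,1],[[0,0,0.1],0,1],[[0,0,0],0,1],[[0,0,0],0,1]]'
```

```text
time_s: 15.5
ee_pos: [456.6, 230.5, 30.7]
ee_rot: [-179.6, -0.8, 0.0]
force: [0.6, -0.6, 0.8]
gripper_width: 91.1
```

```bash
python3 -m jog '[[[0,0,0],0,0.25],[[0,0,0],0,0.25],[[0,0,0],0,0.25],[[0,0,0],0,0.25],[[0,0,0],0,0.25],[[0,0,0],0,0.25]]' 30 && sleep 0; python3 -m jog '[[[0,0,-2],0,0.25],[[0,0,-4],0,0.25],[[0,0,-5],0,0.25],[[0,0,-2],0,0.25],[[0,0,0],0,0.25]]'
```

```text
time_s: 16.25
ee_pos: [456.8, 230.6, 31.0]
ee_rot: [-179.6, -0.8, 0.0]
force: [0.7, -0.3, -0.1]
gripper_width: 37.4
time_s: 16.88
ee_pos: [453.9, 229.1, 163.4]
ee_rot: [-179.7, -0.6, 0.0]
force: [0.7, 0.0, -1.7]
gripper_width: 37.1
```

```bash
python3 -m jog '[[[1.9,4.9,0],0,0.25],[[1.9,4.9,0],0,0.25],[[1.9,4.9,0],0,0.25],[[1.9,4.9,0],0,0.25],[[1.9,4.5,0],0,0.25],[[0,0,0],0,0.25],[[0,0,0],0,0.25],[[0,0,0],0,0.25]]'
```

```text
time_s: 17.88
ee_pos: [546.6, -16.8, 151.5]
ee_rot: [-179.6, 0.3, 0.3]
force: [0.2, 0.6, -0.6]
gripper_width: 37.3
```

Correct, then descend to just above the tip (underside about 80).

```bash
python3 -m jog '[[[0.2,0.2,0],0.3,0.25],[[0,0,0],0,0.25],[[0,0,2.2],0,0.25],[[0,0,1.5],0,0.25],[[0,0,0],0,0.25],[[0,0,0],0,0.25],[[0,0,0],0,0.25]]'
python3 - <<'E'
from h import *
d=grab('side','s4.png');w=grab('wrist','w6.png');s=telemetry.state();print(s['ee_pos'],s['ee_rot'],s['gripper_width'])
a=cv2.resize(d['color'][140:235,220:360],None,fx=4,fy=4,interpolation=2)[...,::-1]
b=cv2.resize(w['color'][100:300,130:390],None,fx=1,fy=1)[...,::-1]
o=np.zeros((600,800,3),np.uint8);o[:380,:560]=a;o[385:585,:260]=b;cv2.imwrite('pics/c4.png',o)
E
```

```text
time_s: 18.75
ee_pos: [549.1, -15.6, 115.2]
ee_rot: [-179.6, 0.1, 0.2]
force: [0.3, -0.6, -1.4]
gripper_width: 37.3
[549.13001195 -15.60967844 115.23092426] [-1.79609321e+02  1.35662808e-01  1.99976048e-01] 37.22457841727597
```

View pics/c4.png

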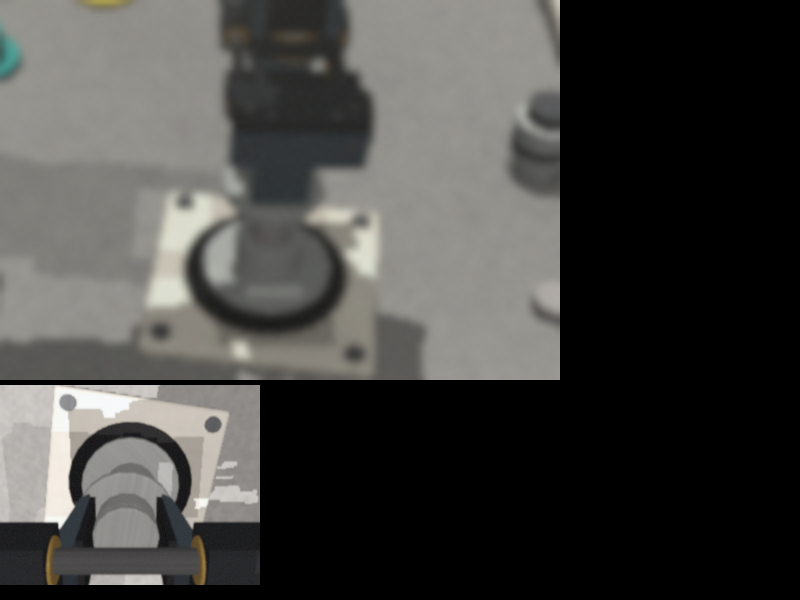

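The cap is held upright, lined up over the hub and spigot. Shift y by -3 and lower onto the spigot in stages (seated TCP z expected about 83).

```bash
python3 -m jog '[[[0,0.3,0],0,0.25],[[0,0,0],0,0.25],[[0,0,0.6],0,0.25],[[0,0,0.6],0,0.25],[[0,0,0.4],0,0.25],[[0,0,0],0,0.25],[[0,0,0],0,0.25]]'
```

```text
time_s: 19.73
ee_pos: [549.1, -18.8, 98.1]
ee_rot: [-179.6, 0.1, 0.2]
force: [0.3, 0.5, -0.5]
gripper_width: 37.1
```

```bash
python3 -m jog '[[[0,0,0.5],0,0.25],[[0,0,0.4],0,0.25],[[0,0,0.3],0,0.25],[[0,0,0],0,0.25],[[0,0,0],0,0.25]]'
```

```text
time_s: 20.35
ee_pos: [549.2, -18.7, 85.4]
ee_rot: [-179.6, 0.1, 0.2]
force: [-0.3, 0.0, -0.3]
gripper_width: 37.5
```

```bash
python3 -m jog '[[[0,0,0.15],0,0.25],[[0,0,0.1],0,0.25],[[0,0,0],0,0.25],[[0,0,0],0,0.25]]'
```

```text
time_s: 20.85
ee_pos: [549.3, -18.7, 83.3]
ee_rot: [-179.6, 0.1, 0.2]
force: [0.0, 0.4, -0.6]
gripper_width: 37.2
```

```bash
python3 -m jog '[[[0,0,0.1],0,0.25],[[0,0,0.1],0,0.25],[[0,0,0],0,0.25]]'
```

```text
time_s: 21.22
ee_pos: [549.3, -18.7, 83.4]
ee_rot: [-179.6, 0.0, 0.2]
force: [-1.2, 0.4, 0.2]
gripper_width: 37.3
```

It stopped at z 83.4, which matches the expected 83. Release, lift clear and look.

```bash
python3 -m jog '[[[0,0,0],0,0.7],[[0,0,0],0,0.9],[[0,0,0],0,1],[[0,0,0],0,1],[[0,0,-2],0,1],[[0,0,-4],0,1],[[0,0,-5],0,1],[[-3,0,0],0,1],[[-3,0,0],0,1],[[0,0,0],0,1]]'
python3 - <<'E'
from h import *
d=grab('side','s5.png');w=grab('wrist','w7.png');s=telemetry.state();print(s['ee_pos'],s['ee_rot'],s['gripper_width'],s['force'])
print(proj(d,[[548,-18.8,86],[548,-18.8,52]]),proj(w,[[548,-18.8,86],[548,-18.8,60]]))
a=cv2.resize(d['color'][150:235,230:345],None,fx=5,fy=5,interpolation=2)[...,::-1]
b=w['color'][0:170,130:390][...,::-1]
o=np.zeros((600,800,3),np.uint8);o[:425,:575]=a;o[428:598,:260]=b;cv2.imwrite('pics/c5.png',o)
E
```

```text
time_s: 22.48
ee_pos: [488.7, -19.7, 196.0]
ee_rot: [-179.6, 0.0, 0.2]
force: [0.4, 0.2, -0.4]
gripper_width: 90.8
[490.74556052 -19.79689924 195.90252165] [-1.79625025e+02 -3.98657178e-02  1.98603012e-01] 91.26203906273113 [ 0.22659975 -0.01669172  0.84284959]
[[287.71349374 188.19843718]
 [286.78877696 197.8637234 ]] [[255.85892645 129.21622162]
 [255.98900015 126.98828474]]
```

View pics/c5.png

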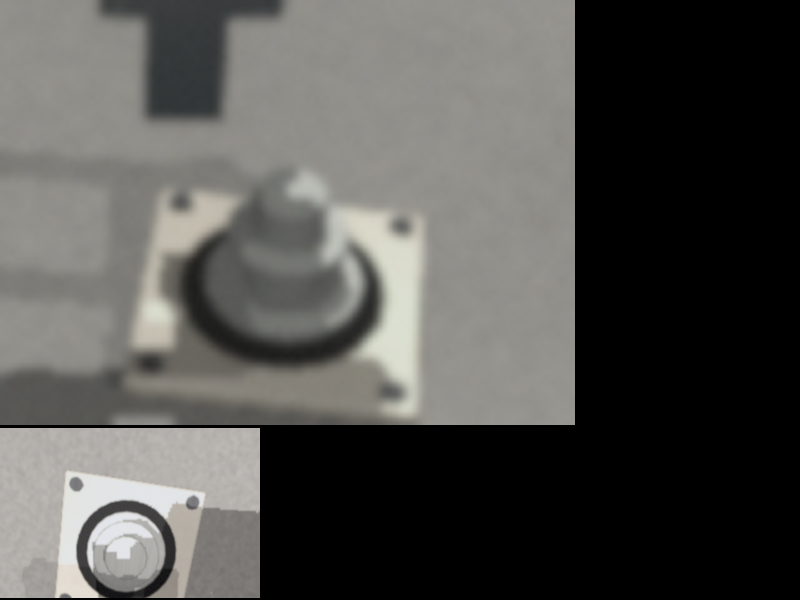

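The cap sits level and concentric on the hub. Its top is at crop (291,190), side pixel (288,188), which matches the predicted (287.7,188.2) for a top at z 86. The gripper is clear, so I'm handing in.

```bash
python3 -c "
from workcell import job_done
print(job_done())"
```

```text
the job is handed in; nothing more can be done
None
```

The job is done and handed in at about 22.5 s of the 58 s allowed. The open hub is on the spigot, flange down and home on the black disc. The aluminium end cap is over the same spigot, flange down on top of the hub.

- **Hub:** it stopped with its underside at about z 18 mm, the seating height. The side and wrist pictures show it flat and concentric on the disc.
- **Cap:** it stopped with the tool at z 83.4 mm (83 expected). Its top shows at side pixel (288,188), against (287.7,188.2) predicted for a fully seated cap, and it looks level.
- **Clear of the work:** the gripper was open and well clear when I handed in. I never went near the square blank, the collar or the coloured look-alikes. The wrist forces I read after each move were under about 3 N.
- **Disagreement:** different views of the seat differed by about 5 mm. The side camera's disc fit was the outlier. I went by the top and wrist views, and both parts went down without side force.

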